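# Find the rocking pot lid and press it home

### The arm

A 6-joint arm with a two-finger parallel gripper is mounted at the origin on a cart in front of the work surface, level with it; the furniture and walls round the work are solid. World frame = base frame: x ahead of the robot, y to its left, z up, the work surface at z = 0. Lengths are in mm, angles in degrees, forces in N, time in s.
With the tool pointing down it reaches from about 250 to 800 mm from the base axis. Payload 8.5 kg.
Tool frame: the origin (TCP) lies at the centre of the arm's flange, where the gripper is bolted on; the fingertips stand 173 mm ahead of it and the grasp point (between the pads) lies robot.pinch_z ahead of it (robot.pinch_z is the distance from the TCP to the grasp point, in mm); z points along the fingers, y is the line along which they close (so a half turn about z gives the same grasp; the last joint's range is limited). The gripper opens to 85 mm and grips with 20 to 120 N. Pads are 22 mm wide; open, the fingers measure 114 mm over their backs; the gripper's body (76 mm by 85 mm) begins 54 mm behind the grasp point. The pads swing forward as they close: fully open they stand 13 mm farther back than shut.
Start: joints at [63.827, 13.648, -0.773, 75.585, 0, 90], TCP at [231.553, 471.148, 404.676] pointing down, gripper open.
Joint ranges: [-152.45, 152.45], [-59.26, 108.67], [-65.41, 83.53], [-104.44, 129.93], [-82.83, 76.93], [-180, 180]. Speed limits (degrees/s): [127.2, 127.2, 159.86, 180, 180, 180].

### API

Orientations are given as [roll, pitch, yaw] about the fixed x, y, z axes, in that order (R = Rz(yaw) Ry(pitch) Rx(roll)).
In Python, from workcell import monitor, eyes, robot, nets gives the robot as it stands. The module is installed in compiled form; this text tells all that it offers.
- The arm moves only by the tool move_arm, never from a script. Its argument "increments" is a list that holds one entry, the list of rows, each a list of 5 numbers: the finger opening in mm, from 0 to 85.4, then the shift along the tool's x, y, z in mm, then the turn about the tool's z in rad. In form: [[[fingers, dx, dy, dz, yaw], ...]]. A call has 1 to 20 rows; each row shifts and turns the commanded pose from where the row before left it, along the tool's axes as they then stand; what a row does not reach is not made up. A row lasts 1/10 s, in which the tool goes at most 50 mm and 8.59 degrees, less where a joint would pass 70% of its speed; a pose out of reach is approached as far as the arm can. A call with a gripper value outside its range is refused whole. The fingers move at their own pace and stop on an object; the grip force is fixed at half the most. Time passes only in rows, so rows that do not move let the fingers close. It gives the time, the measured TCP pose, the force, the opening and the grip force at its end, in the units of the state.
- monitor.state(): the state, without advancing time (a new reading comes with each control period).
- eyes.read_camera(name): name is "scene" or "top"; returns (picture, depth): 420x560x3 uint8, red, green, blue; 420x560 float32, mm along the optical axis (not along the pixel's ray), 0 where there is no reading.
- eyes.camera_model(name): a dict with "fx", "fy", "cx", "cy" (pixels), "T" (4x4, takes a point from camera to world coordinates). Camera axes: x right, y down, z forward; pixel columns grow to the right and rows downward; lengths in mm; the calibration is good to about 2 mm. A picture is of the moment at which its call begins. camera_model takes no time and is no camera call.
- robot.close_job(): hands the job in; it is judged then, once.
Trained networks look in the newest picture that a camera, given by its name, has taken for a name from the list of things; names that differ only in an ending like _2 or _b are one class to them, and where a whole thing is asked for, a point or a joint stands for the part that bears it (a point fixed in the world has none). Each returns a list of dicts, best first, with "conf" (0 to 1); they miss things now and then, are a little off and sometimes report something else, mostly with a low value. They report only what shows in the picture. A call takes as long as a camera call.
- nets.find_in(name, camera): "uv" ([column, row] in pixels, amid what is visible of it).
The state is a dict: "time": time; "joint_pos": joint angles; "dq": joint speeds; "joint_efforts": joint torques, N m; "tcp_pos": TCP position; "tcp_rot": TCP orientation; "wrist_force": force on the tool from outside, world axes, zero at the start; "wrist_torque": the same for the moment, N m; "gripper_width": opening from 0.0 (shut) to 1.0 (fully open); "finger_force": force on a finger pad.
Only numpy, scipy, OpenCV 4.12 (cv2) and the standard library are available. Lean on these libraries where they do the work, as an engineer would, in place of code of your own. Each camera call takes 0.05 s, during which the arm holds its last target. There are 200 camera calls.

### The job

One of the four wooden lids in the caddy is not seated. Press the lids lightly with a fingertip near the left or right side of the rim, one after another, until you find the one that rocks; then press that lid in its middle until it is level and fully home, and finish while still holding it down there so that the seal can take. Do not lift any lid and leave the other things on the worktop where they stand.

Things in the scene. Friction and masses are not known exactly. Their poses are not given: they have to be found in the camera images.
- caddy: Low open wooden caddy, 116 mm deep (its x), 424 mm long (its y), 34 mm high, fixed; origin: centre of its underside. Four bays in a row along its y each hold a white round pot, also fixed, under a flat round wooden lid. The four lids look alike and start level at one height; three are firmly seated and do not give, one (its bay differs from run to run) floats on its springy sealing ring.
- lid_1 (a point): Centre of the flat top face of the leftmost (largest y) lid as it stands at the start, 98 mm above the worktop, 153 mm along the caddy's y. The point belongs to the caddy and does not follow the lid. Axes as the caddy's. Lid: 86 mm diameter, 18 mm thick, overlapping the outside of its pot; neighbours are 102 mm apart, 16 mm clear.
- lid_2 (a point): Centre of the flat top face of the second from the left lid as it stands at the start, 98 mm above the worktop, 51 mm along the caddy's y. The point belongs to the caddy and does not follow the lid. Axes as the caddy's. Lid: 86 mm diameter, 18 mm thick, overlapping the outside of its pot; neighbours are 102 mm apart, 16 mm clear.
- lid_3 (a point): Centre of the flat top face of the third from the left lid as it stands at the start, 98 mm above the worktop, -51 mm along the caddy's y. The point belongs to the caddy and does not follow the lid. Axes as the caddy's. Lid: 86 mm diameter, 18 mm thick, overlapping the outside of its pot; neighbours are 102 mm apart, 16 mm clear.
- lid_4 (a point): Centre of the flat top face of the rightmost (smallest y) lid as it stands at the start, 98 mm above the worktop, -153 mm along the caddy's y. The point belongs to the caddy and does not follow the lid. Axes as the caddy's. Lid: 86 mm diameter, 18 mm thick, overlapping the outside of its pot; neighbours are 102 mm apart, 16 mm clear.
- loose_seat (a joint): How far the loose lid, whichever bay it is in, is pressed down from its floating height: 0 at the start, 0.006 m fully home on its firm seat; negative if pulled up. A spring of about 1000 N/m: pressed within 15 mm of its middle it goes down onto the seat level, about 6 N; off-centre it tips. It comes back up when let go.
- loose_rock (a joint): Tilt of the loose lid about the caddy's x direction, rad: 0 level (and at the start), positive when its +y (left) side is up, range -0.14 to 0.14. Pressed off-centre toward either end of the row it tips: 2 N at 30 mm off-centre dips it there by about 6 mm. It springs back to level when let go.
- spice_0: Glass spice jar with a white cap and a dark label, 47x47x98 mm, upright behind the caddy; a bystander, loose. Origin at the centre of its underside, z up.
- spice_1: Glass spice jar with a white cap and a white and blue label, 47x47x98 mm, upright behind the caddy; a bystander, loose. Origin at the centre of its underside, z up.
- cream_jug: White cream jug with a handle, 67x103x85 mm, upright behind the caddy; a bystander, loose. Origin at the centre of its underside, z up.
- espresso_a: White espresso cup with a handle, 62x80x56 mm, upright just left of the caddy; a bystander, loose. Origin at the centre of its underside, z up.
- tumbler_a: Clear drinking glass, 80 mm across, 100 mm tall, upright just right of the caddy; a bystander, loose. Origin at the centre of its underside, z up.
- teaspoon_a: Steel teaspoon lying flat, 30x135x14 mm, to the right of the glass; a bystander, loose. Origin at the centre of its underside, z up.

How it is judged (in metres and radians):
On the way, in this order (a step that is already met when the one before it is completed fails the run):
1. the loose lid has been rocked by pressing it near its side ((value of joint loose_rock above 0.05 rad or value of joint loose_rock below -0.05 rad)), for 0.05 s.
2. the loose lid is pressed home, level (value of joint loose_seat above 0.0045 m and value of joint loose_rock between -0.05 and 0.05 rad), for 0.2 s.
At the end, for the whole second after the job is handed in: The loose lid is held down at least 4.5 mm of its 6 mm travel and level within 0.05 rad, through the last second; only a push that lasts keeps it there (all of step 2); the arm keeps its last pose, push and grip.
It fails at once if the loose lid is lifted (more than 4 mm above its floating height) (value of joint loose_seat below -0.004 m).
It fails at once if a jar, the jug, the cup, the glass or the teaspoon is displaced by more than 30 mm (distance of any of spice_0, spice_1, cream_jug, espresso_a, tumbler_a, teaspoon_a from where it was at the start of the episode above 0.03 m).
It fails at once if one of these is lifted more than 15 mm (height (world z) of any of spice_0, spice_1, cream_jug, espresso_a, tumbler_a, teaspoon_a above 0.015 m).
It fails at once if one of the upright ones is knocked over (angle between any of spice_0, spice_1, cream_jug, espresso_a, tumbler_a's own z axis and vertical above 0.5 rad).
It also fails if it takes over 48 s, if anything falls off the work surface, if the arm or the gripper's body presses on something with over 40 N, if the wrist force passes 120 N, or if a joint passes its speed limit or range.

## Working session

There is one attempt and no reset: what is moved stays moved. The work goes in short steps, Python scripts to look and compute and a tool call to move; the robot and the scene stay as the last step left them, time stands still between calls to the robot, and variables do not carry over. Pictures are saved under pics/ and viewed, at most 10 in all, crops included, and the job is handed in when it is done.

Besides the shell and the picture viewer there is one more tool, called after "Request:" as name(argument=value, ...), one argument or row to a line, values as JSON. move_arm: Moves the arm, as the interface text tells. Its arguments: {"type":"object","properties":{"increments":{"type":"array"}},"required":["increments"]}

```bash
mkdir -p pics; cat > h.py <<'E'
import numpy as np, cv2
from workcell import monitor, eyes, robot, nets
def world(cam,uv,d,m=None):
    m=m or eyes.camera_model(cam)
    u,v=uv
    p=np.array([(u-m['cx'])/m['fx']*d,(v-m['cy'])/m['fy']*d,d,1])
    return (m['T']@p)[:3]
E
python3 - <<'E'
from h import *
for c in ['top','scene']:
    im,d=eyes.read_camera(c); cv2.imwrite(f'pics/{c}0.png',im[:,:,::-1]); np.save(c+'.npy',d)
    if c=='top':
        m=eyes.camera_model(c); v,u=np.mgrid[:420,:560]
        P=np.stack([(u-m['cx'])/m['fx']*d,(v-m['cy'])/m['fy']*d,d,np.ones_like(d)],-1)@m['T'].T
        k=((abs(P[...,2]-98)<5)&(d>0)).astype(np.uint8)
        n,l,s,ce=cv2.connectedComponentsWithStats(k)
        for i in range(1,n):
            if s[i,4]>100: print(s[i],ce[i].round(),P[l==i].mean(0).round(1),np.ptp(P[l==i],0).round())
print(monitor.state(),robot.pinch_z)
for x in nets.find_in('lid_1','top'): print(x)
E
```

```text
[324 175  15  14 143] [331. 181.] [ 582.1 -212.4   98.5    1. ] [41. 43. 10.  0.]
[286 181  15  15 153] [293. 188.] [562.9 -95.1  97.9   1. ] [44. 43. 10.  0.]
[341 200  28  28 535] [355. 213.] [ 483.1 -281.3   97.8    1. ] [83. 83. 10.  0.]
[308 206  29  28 540] [322. 219.] [ 465.2 -181.2   97.9    1. ] [83. 85. 10.  0.]
[276 212  28  28 536] [289. 226.] [447.7 -81.4  97.8   1. ] [83. 82. 10.  0.]
[243 218  28  28 518] [256. 232.] [430.   19.9  97.7   1. ] [83. 82. 10.  0.]
{'time': 0.1, 'joint_pos': array([ 6.38268083e+01,  1.36782842e+01, -8.08792563e-01,  7.55865061e+01,
        1.42041918e-03,  8.99981951e+01]), 'dq': array([-0.13467404, -0.09571043,  0.15791945, -0.02327395,  0.04216323,
       -0.12196812]), 'joint_efforts': array([ 1.32804882e-03, -5.39722645e+01,  3.46998990e+01,  1.34864770e-02,
        8.70708050e-05, -2.62609348e-05]), 'tcp_pos': array([231.50632042, 471.04668904, 404.15734666]), 'tcp_rot': array([-1.79926417e+02, -1.42273593e-03,  1.53828611e+02]), 'wrist_force': array([-0.06537236, -0.69130858,  0.29759422]), 'wrist_torque': array([-0.02219192,  0.00566517, -0.01251367]), 'finger_force': 0.0, 'gripper_width': 0.999018347051097} 154.70000000000002
{'uv': [304.2, 229.9], 'conf': 0.86}
```

View pics/top0.png

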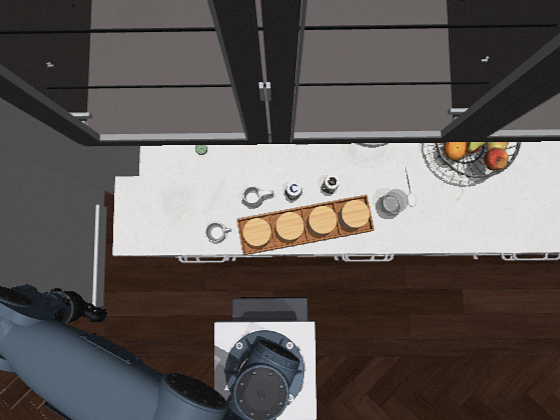

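View pics/scene0.png

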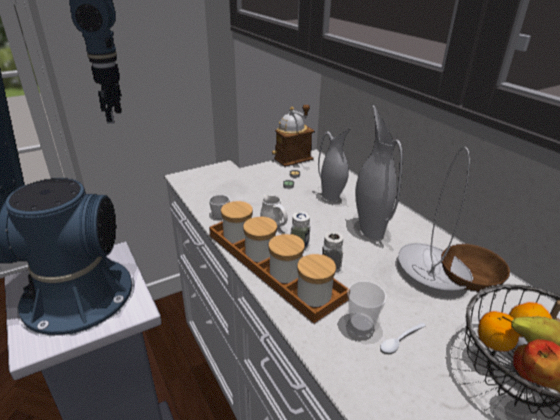

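The top view shows the lids in a row at pixels (256,232), (289,226), (322,219) and (355,213). The caddy yaw is about 10°. The jug and jars stand behind the row, with the glass at its right end. With the tool at yaw 100°, tool x runs left along the row and tool y points away from the robot.

Request:
move_arm(
  increments=[
    [[0, 0, 0, 0, 0.134], [0, 0, 0, 0, 0.134], [0, 0, 0, 0, 0.134], [0, 0, 0, 0, 0.134], [0, 0, 0, 0, 0.134], [0, 0, 0, 0, 0.134], [0, 0, 0, 0, 0.134]],
  ],
)

```text
time: 0.85
tcp_pos: [231.5, 471.1, 404.4]
tcp_rot: [-180.0, 0.0, 99.8]
wrist_force: [0.3, -0.4, -0.3]
gripper_width: -0.001
finger_force: 0.0
```

Request:
move_arm(
  increments=[
    [[0, -30, 8, 0, 0], [0, -30, 8, 0, 0], [0, -30, 8, 0, 0], [0, -30, 8, 5, 0], [0, -30, 8, 5, 0], [0, -30, 8, 5, 0], [0, -30, 8, 5, 0], [0, -30, 8, 10, 0], [0, -30, 8, 10, 0], [0, -30, 8, 10, 0], [0, -30, 8, 10, 0], [0, -30, 8, 10, 0], [0, -30, 8, 10, 0], [0, -30, 7, 5, 0], [0, -29, 6, 5, 0], [0, 0, 0, 0, 0], [0, 0, 0, 0, 0]],
  ],
)

```text
time: 2.55
tcp_pos: [425.3, 49.1, 314.5]
tcp_rot: [-179.9, -0.0, 100.0]
wrist_force: [0.1, 0.4, -0.2]
gripper_width: 0.001
finger_force: 0.0
```

Request:
move_arm(
  increments=[
    [[0, 0, 0, 14, 0], [0, 0, 0, 14, 0], [0, 0, 0, 3, 0], [0, 0, 0, 3, 0], [0, 0, 0, 3, 0], [0, 0, 0, 2, 0], [0, 0, 0, 0, 0]],
  ],
)

```text
time: 3.25
tcp_pos: [425.4, 49.7, 275.8]
tcp_rot: [180.0, 0.0, 100.1]
wrist_force: [-0.4, -0.6, 0.4]
gripper_width: -0.001
finger_force: 0.0
```

Request:
move_arm(
  increments=[
    [[0, 0, 0, 1, 0], [0, 0, 0, 1, 0], [0, 0, 0, 1, 0], [0, 0, 0, 1, 0], [0, 0, 0, 1, 0], [0, 0, 0, 1, 0], [0, 0, 0, 0, 0]],
  ],
)

```text
time: 3.95
tcp_pos: [425.2, 49.5, 271.3]
tcp_rot: [179.9, 0.0, 100.1]
wrist_force: [-8.0, -0.3, 25.5]
gripper_width: 0.002
finger_force: 12.9
```

Lid 1 is firm: 25 N at first contact. I'll try lid 2 next.

Request:
move_arm(
  increments=[
    [[0, 0, 0, -10, 0], [0, -34, 0, 0, 0], [0, -34, 0, 0, 0], [0, -34, 0, 0, 0], [0, 0, 0, 5, 0], [0, 0, 0, 2, 0], [0, 0, 0, 1, 0], [0, 0, 0, 1, 0], [0, 0, 0, 1, 0], [0, 0, 0, 0, 0]],
  ],
)

```text
time: 4.95
tcp_pos: [442.7, -50.2, 271.3]
tcp_rot: [180.0, 0.1, 100.2]
wrist_force: [-8.6, -2.1, 23.1]
gripper_width: -0.001
finger_force: 12.0
```

Lid 2 is firm too, so on to lid 3.

Request:
move_arm(
  increments=[
    [[0, 0, 0, -10, 0], [0, -34, 0, 0, 0], [0, -34, 0, 0, 0], [0, -34, 0, 0, 0], [0, 0, 0, 5, 0], [0, 0, 0, 2, 0], [0, 0, 0, 1, 0], [0, 0, 0, 1, 0], [0, 0, 0, 1, 0], [0, 0, 0, 0, 0]],
  ],
)

```text
time: 5.95
tcp_pos: [460.6, -150.0, 271.4]
tcp_rot: [180.0, 0.0, 100.2]
wrist_force: [-7.3, 0.7, 20.1]
gripper_width: -0.001
finger_force: 10.3
```

Lid 3 is firm as well. Lid 4 should be the loose one.

Request:
move_arm(
  increments=[
    [[0, 0, 0, -10, 0], [0, -34, 0, 0, 0], [0, -34, 0, 0, 0], [0, -34, 0, 0, 0], [0, 0, 0, 5, 0], [0, 0, 0, 2, 0], [0, 0, 0, 1, 0], [0, 0, 0, 1, 0], [0, 0, 0, 1, 0], [0, 0, 0, 0, 0]],
  ],
)

```text
time: 6.95
tcp_pos: [479.0, -251.1, 269.9]
tcp_rot: [180.0, -0.0, 100.1]
wrist_force: [0.2, 0.8, -0.8]
gripper_width: -0.001
finger_force: 0.4
```

Lid 4 gives way, so I'll press further to rock it.

Request:
move_arm(
  increments=[
    [[0, 0, 0, 1, 0], [0, 0, 0, 1, 0], [0, 0, 0, 1, 0], [0, 0, 0, 1, 0], [0, 0, 0, 0.5, 0], [0, 0, 0, 0, 0], [0, 0, 0, 0, 0]],
  ],
)

```text
time: 7.65
tcp_pos: [478.9, -251.7, 265.3]
tcp_rot: [180.0, -0.0, 100.1]
wrist_force: [-0.2, 3.3, 3.2]
gripper_width: -0.003
finger_force: 1.7
```

```bash
python3 - <<'E'
from h import *
print(monitor.state()['wrist_force'])
im,d=eyes.read_camera('scene'); cv2.imwrite('pics/s1.png',cv2.resize(im[200:340,230:410,::-1],None,fx=4,fy=4))
E
```

```text
[-0.17444167  3.25602785  3.151621  ]
```

View pics/s1.png

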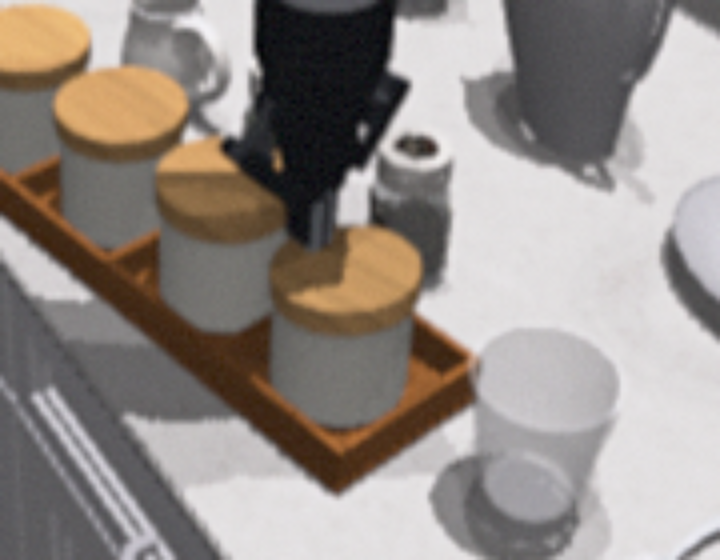

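The crop shows the fingertip on the left side of lid 4 (about 315,245), with the lid dipped there. The tip went down 6 mm under about 3 N, so it's rocked. Next I'll lift, move to the middle and press.

Request:
move_arm(
  increments=[
    [[0, 0, 0, -8, 0], [0, 0, 0, -8, 0], [0, -15, -0.5, 0, 0], [0, -15, -0.5, 0, 0], [0, 0, 0, 0, 0], [0, 0, 0, 7, 0], [0, 0, 0, 2, 0], [0, 0, 0, 1, 0], [0, 0, 0, 1, 0], [0, 0, 0, 1, 0], [0, 0, 0, 1, 0], [0, 0, 0, 1, 0], [0, 0, 0, 1, 0], [0, 0, 0, 1, 0], [0, 0, 0, 0.5, 0], [0, 0, 0, 0, 0], [0, 0, 0, 0, 0]],
  ],
)

```text
time: 9.4
tcp_pos: [483.1, -281.2, 265.2]
tcp_rot: [180.0, -0.0, 100.1]
wrist_force: [-3.4, 2.9, 9.4]
gripper_width: -0.0
finger_force: 4.2
```

Request:
move_arm(
  increments=[
    [[0, 0, 0, 0.5, 0], [0, 0, 0, 0, 0], [0, 0, 0, 0, 0], [0, 0, 0, 0, 0], [0, 0, 0, 0, 0], [0, 0, 0, 0, 0]],
  ],
)

```text
time: 10.0
tcp_pos: [483.1, -281.2, 265.0]
tcp_rot: [180.0, 0.0, 100.1]
wrist_force: [-4.1, 3.1, 11.5]
gripper_width: -0.002
finger_force: 5.8
```

```bash
python3 - <<'E'
from h import *
im,d=eyes.read_camera('scene'); cv2.imwrite('pics/s2.png',cv2.resize(im[200:340,230:410,::-1],None,fx=4,fy=4))
E
```

```text
(no output)
```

View pics/s2.png

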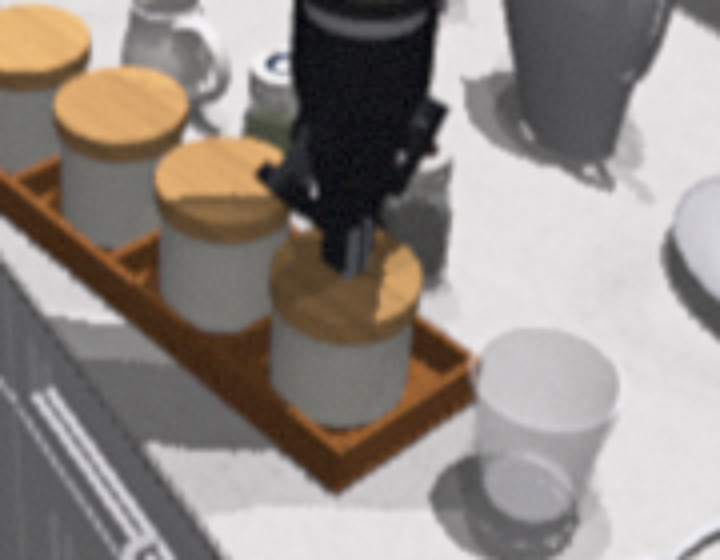

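The crop shows lid 4 level and lower than before, with the fingertip in its middle (about 348,270). The jars and the glass haven't moved.

```bash
python3 -c "
from h import *
print(robot.close_job())"
```

```text
the job is handed in; nothing more can be done
None
```

Lid 4 (the rightmost) was the loose one: I rocked it at its side, pressed it level and about 6 mm down in the middle, and handed in the job at about 10 s still holding it down with about 11 N; the result wasn't reported back.

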